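Load the test rack from the carrier in row order

ROBOT

A 7-joint arm with a two-finger parallel gripper is mounted at the origin on the work surface. World frame = base frame: x ahead of the robot, y to its left, z up, the work surface at z = 0. Lengths are in m, angles in degrees, forces in N, time in s.
With the tool pointing down it reaches from about 0.35 to 0.9 m from the base axis. Payload 7.2 kg.
Tool frame: the origin (TCP) lies on the centre line of the jaws, within the pads' length; the fingertips stand 8 mm ahead of it and the grasp point (between the pads) lies 11 mm behind it; z points along the fingers, y is the line along which they close (so a half turn about z gives the same grasp; the last joint's range is limited). The gripper opens to 85 mm and grips with 20 to 120 N. Pads are 22 mm wide; open, the fingers measure 114 mm over their backs; the gripper's body (76 mm by 85 mm) begins 54 mm behind the grasp point. The pads swing forward as they close: fully open they stand 13 mm farther back than shut.
Start: joints at [63.53, 23.554, -0.728, 91.456, 0.321, 64.991, -4.71], TCP at [0.24, -0.577, 0.239] pointing down, gripper open.
Joint ranges: [-169.25, 169.25], [-16.82, 113.86], [-84.01, 82.57], [7.8, 145.47], [-59.2, 239.2], [7.22, 106.19], [-163.78, 163.78]. Speed limits (degrees/s): [136.94, 136.94, 172.46, 172.46, 180, 180, 180].

INTERFACE

Orientations are given as [roll, pitch, yaw] about the fixed x, y, z axes, in that order (R = Rz(yaw) Ry(pitch) Rx(roll)).
In Python, from cell import env, optics gives the robot as it stands. The module is installed in compiled form; this text tells all that it offers.
- The arm moves only by the shell command python3 -m creep 'ROWS' [OPENING] [FORCE]. ROWS is JSON, a list of rows, each a list of 6 numbers: the shift along the tool's x, y, z scaled (see below), then the turn, a rotation vector about the tool's x, y, z scaled (see below). In form: [[dx, dy, dz, ax, ay, az], ...]. A call has 1 to 12 rows; each row shifts and turns the commanded pose from where the row before left it, along the tool's axes as they then stand; what a row does not reach is not made up. The controller multiplies each number of a shift by 3 cm and each number of a turn by pi rad. A row lasts 1/10 s, in which the tool goes at most 50 mm and 8.59 degrees, less where a joint would pass 70% of its speed; a pose out of reach is approached as far as the arm can. A call with a number of a shift or a turn outside -1 to 1 is refused whole. A call with a gripper value outside its range is refused whole. OPENING is the opening, from 0 (shut) to 1 (fully open), set as the call begins (- or left out, the last holds). The fingers move at their own pace and stop on an object; FORCE is the grip in N (left out, the last holds). Time passes only in rows, so rows that do not move let the fingers close. It gives the time, the measured TCP pose, the force, the opening and the grip force at its end, in the units of the state.
- env.sense(): the state, without advancing time (a new reading comes with each control period).
- optics.capture(name): name is "side" or "top"; returns (picture, depth): 400x640x3 uint8, blue, green, red; 400x640 float32, m along the optical axis (not along the pixel's ray), 0 where there is no reading.
- optics.get_calibration(name): a dict with "fx", "fy", "cx", "cy" (pixels), "rvec" (rotation vector, rad) and "tvec" (3), from world to camera coordinates, as OpenCV has them. Camera axes: x right, y down, z forward; pixel columns grow to the right and rows downward; lengths in m; the calibration is good to about 2 mm. A picture is of the moment at which its call begins. get_calibration takes no time and is no camera call.
- env.close_job(): hands the job in; it is judged then, once.
The state is a dict: "t": time; "q": joint angles; "qd": joint speeds; "tau": joint torques, N m; "position": TCP position; "tool_rot": TCP orientation; "force": force on the tool from outside, world axes, zero at the start; "moment": the same for the moment, N m; "gripper_width": opening from 0.0 (shut) to 1.0 (fully open); "grasp_force": force on a finger pad.
Only numpy, scipy, OpenCV 4.12 (cv2) and the standard library are available. Lean on these libraries where they do the work, as an engineer would, in place of code of your own. Each camera call takes 0.05 s, during which the arm holds its last target. There are 200 camera calls.

TASK

Move the four parts (gear motor, capacitor, relay, connector) one by one from the aluminium carrier into the grey test rack, keeping their order from the handle: the part next to the carrier's handle goes into the rack pocket next to the upright steel stop, the second from the handle into the second pocket from the stop, and so on. Each must stand upright on the floor of its pocket, as it stood in the carrier; do not let any part fall over on the way.

Things in the scene. Friction and masses are not known exactly. Their poses are not given: they have to be found in the camera images.
- motor_mid (a point): Small gear motor standing upright, shaft up: round can 37 mm in diameter, lower part dark steel, upper part brighter steel, 56 mm tall, with a brass boss and a thin off-centre shaft on top (72 mm in all). About 0.24 kg. The point lies on the can's axis 30 mm above its underside; z up. Best gripped across the can about 30 to 40 mm up.
- capacitor_mid (a point): Large can capacitor standing upright: plain black cylinder 35 mm in diameter, 74 mm tall, with a bare aluminium top. About 0.10 kg. The point lies on its axis half-way up (37 mm above its underside); z up.
- relay_mid (a point): Plug-in relay standing upright: rectangular white block with a black foot, 28 mm (its x) by 36 mm (its y), 62 mm tall, a small grey tab on top, copper-coloured on its -x face. About 0.09 kg. The point is its centre, 31 mm above its underside; z up.
- connector_mid (a point): Round metal cable connector standing upright on its coupling ring: ring 33 mm in diameter and 18 mm tall, above it a steel barrel 25 mm in diameter up to 50 mm, then a black taper (21 to 14 mm in diameter) to 68 mm. About 0.09 kg. The point lies on its axis 34 mm above its underside, on the steel barrel, where it is gripped; z up.
- nest_motor: The grey square tray (fixed, one of four identical ones in a row on the carrier) in which the motor stands at the start; it marks that part's place in the row. 66 x 66 mm, 58 mm square inside, rim 8 mm high, floor 4 mm thick, standing on the 6 mm carrier plate. Origin: centre of its underside, 6 mm above the bench; z up, y along the row.
- nest_capacitor: The grey square tray (fixed, one of four identical ones in a row on the carrier) in which the capacitor stands at the start; it marks that part's place in the row. 66 x 66 mm, 58 mm square inside, rim 8 mm high, floor 4 mm thick, standing on the 6 mm carrier plate. Origin: centre of its underside, 6 mm above the bench; z up, y along the row.
- nest_relay: The grey square tray (fixed, one of four identical ones in a row on the carrier) in which the relay stands at the start; it marks that part's place in the row. 66 x 66 mm, 58 mm square inside, rim 8 mm high, floor 4 mm thick, standing on the 6 mm carrier plate. Origin: centre of its underside, 6 mm above the bench; z up, y along the row.
- nest_connector: The grey square tray (fixed, one of four identical ones in a row on the carrier) in which the connector stands at the start; it marks that part's place in the row. 66 x 66 mm, 58 mm square inside, rim 8 mm high, floor 4 mm thick, standing on the 6 mm carrier plate. Origin: centre of its underside, 6 mm above the bench; z up, y along the row.
- handle: Steel bow handle (upright arch of 10 mm bar, 70 mm wide, 41 mm high) on one end, either one, of the carrier: a fixed bare aluminium plate, 84 x 360 x 6 mm, that bears the four trays; the other end has only a low black strip. Origin: centre of the arch's foot; the tray centres lie in line with it, 62, 132, 202 and 272 mm away.
- rack: Grey fixed test rack, plate 84 (x) x 360 mm (y), 6 mm thick. Upright steel stop plate across its +y end (167 mm from the middle, top 51 mm above the bench). Four square pockets in a row, 58 mm inside, black floor 9 mm and rim 14 mm above the bench, centres on its y axis at +105 (next to the stop), +35, -35, -105 mm. Origin: middle of its underside, on the bench; z up.
Mind the look-alikes: they are no part of the job. Leave any red look-alike of the handle alone.

How it is judged (in metres and radians):
At the end, for the whole second after the job is handed in: Each part stands in the rack pocket counted from the stop as its tray is from the handle: within 15 mm of the pocket's centre along and across the row, underside within 4 mm of floor height, within 0.12 rad of upright, at rest (under 20 mm/s) and released (x of motor_mid in the frame of rack between -0.015 and 0.015 m and z of motor_mid in the frame of rack between 0.035 and 0.043 m and angle between each of motor_mid, capacitor_mid, relay_mid, connector_mid's own z axis and vertical below 0.12 rad and ((horizontal distance between nest_motor and handle between 0.032 and 0.092 m and y of motor_mid in the frame of rack between 0.09 and 0.12 m) or (horizontal distance between nest_motor and handle between 0.102 and 0.162 m and y of motor_mid in the frame of rack between 0.02 and 0.05 m) or (horizontal distance between nest_motor and handle between 0.172 and 0.232 m and y of motor_mid in the frame of rack between -0.05 and -0.02 m) or (horizontal distance between nest_motor and handle between 0.242 and 0.302 m and y of motor_mid in the frame of rack between -0.12 and -0.09 m)) and linear speed of each of motor, capacitor, relay, connector below 0.02 m/s and x of capacitor_mid in the frame of rack between -0.015 and 0.015 m and z of capacitor_mid in the frame of rack between 0.042 and 0.05 m and ((horizontal distance between nest_capacitor and handle between 0.032 and 0.092 m and y of capacitor_mid in the frame of rack between 0.09 and 0.12 m) or (horizontal distance between nest_capacitor and handle between 0.102 and 0.162 m and y of capacitor_mid in the frame of rack between 0.02 and 0.05 m) or (horizontal distance between nest_capacitor and handle between 0.172 and 0.232 m and y of capacitor_mid in the frame of rack between -0.05 and -0.02 m) or (horizontal distance between nest_capacitor and handle between 0.242 and 0.302 m and y of capacitor_mid in the frame of rack between -0.12 and -0.09 m)) and x of relay_mid in the frame of rack between -0.015 and 0.015 m and z of relay_mid in the frame of rack between 0.036 and 0.044 m and ((horizontal distance between nest_relay and handle between 0.032 and 0.092 m and y of relay_mid in the frame of rack between 0.09 and 0.12 m) or (horizontal distance between nest_relay and handle between 0.102 and 0.162 m and y of relay_mid in the frame of rack between 0.02 and 0.05 m) or (horizontal distance between nest_relay and handle between 0.172 and 0.232 m and y of relay_mid in the frame of rack between -0.05 and -0.02 m) or (horizontal distance between nest_relay and handle between 0.242 and 0.302 m and y of relay_mid in the frame of rack between -0.12 and -0.09 m)) and x of connector_mid in the frame of rack between -0.015 and 0.015 m and z of connector_mid in the frame of rack between 0.039 and 0.047 m and ((horizontal distance between nest_connector and handle between 0.032 and 0.092 m and y of connector_mid in the frame of rack between 0.09 and 0.12 m) or (horizontal distance between nest_connector and handle between 0.102 and 0.162 m and y of connector_mid in the frame of rack between 0.02 and 0.05 m) or (horizontal distance between nest_connector and handle between 0.172 and 0.232 m and y of connector_mid in the frame of rack between -0.05 and -0.02 m) or (horizontal distance between nest_connector and handle between 0.242 and 0.302 m and y of connector_mid in the frame of rack between -0.12 and -0.09 m))); the robot touches nothing.
It fails at once if The motor is tipped over (more than 0.9 rad from upright) (angle between motor_mid's own z axis and vertical above 0.9 rad).
It fails at once if The capacitor is tipped over (more than 0.9 rad from upright) (angle between capacitor_mid's own z axis and vertical above 0.9 rad).
It fails at once if The relay is tipped over (more than 0.9 rad from upright) (angle between relay_mid's own z axis and vertical above 0.9 rad).
It fails at once if The connector is tipped over (more than 0.9 rad from upright) (angle between connector_mid's own z axis and vertical above 0.9 rad).
It also fails if it takes over 88 s, if anything falls off the work surface, if the arm or the gripper's body presses on something with over 40 N, if the wrist force passes 120 N, or if a joint passes its speed limit or range.

## Working session

There is one attempt and no reset: what is moved stays moved. The work goes in short steps, Python scripts to look and compute and a shell command to move; the robot and the scene stay as the last step left them, time stands still between calls to the robot, and variables do not carry over. Pictures are saved under pics/ and viewed, at most 14 in all, crops included, and the job is handed in when it is done.

```bash
mkdir -p pics; python3 - <<'E'
from cell import env, optics
import cv2,numpy as np
for n in("top","side"):
    p,d=optics.capture(n); cv2.imwrite(f"pics/{n}0.png",p); np.save(f"{n}0.npy",d)
    print(n,optics.get_calibration(n))
print(env.sense())
E
```

```text
top {'fx': 372.985031277612, 'fy': 372.985031277612, 'cx': 323.7829309090299, 'cy': 201.36284780847018, 'rvec': array([ 2.19976908, -2.15113089,  0.06216024]), 'tvec': array([-0.02641521,  0.57523502,  0.81469854])}
side {'fx': 506.918717580279, 'fy': 506.918717580279, 'cx': 328.00154895685745, 'cy': 191.5379037134463, 'rvec': array([ 0.9687603, -2.3276886,  1.1628673]), 'tvec': array([0.35192255, 0.28848753, 0.5450736 ])}
{'t': 0.1, 'q': array([63.5289916 , 23.59500789, -0.72847665, 91.49893548,  0.32000051,
       64.99094749, -4.70867316]), 'qd': array([-0.0117679 , -0.12472615,  0.0309061 , -0.1686896 ,  0.01212807,
        0.02786797,  0.09658349]), 'tau': array([ 3.57062985e-03, -6.01822829e+01,  6.84534218e-01, -3.00087297e+01,
        1.40210948e-02,  6.38333397e-03, -3.10443852e-05]), 'position': array([ 0.23962034, -0.5767693 ,  0.23854405]), 'tool_rot': array([-1.79917289e+02,  5.02790629e-03,  2.25656244e+01]), 'force': array([-0.15031871,  0.44818713,  0.1828424 ]), 'moment': array([-0.02844876,  0.03828275,  0.00363176]), 'grasp_force': 0.0, 'gripper_width': 0.9989084398664674}
```

View pics/top0.png

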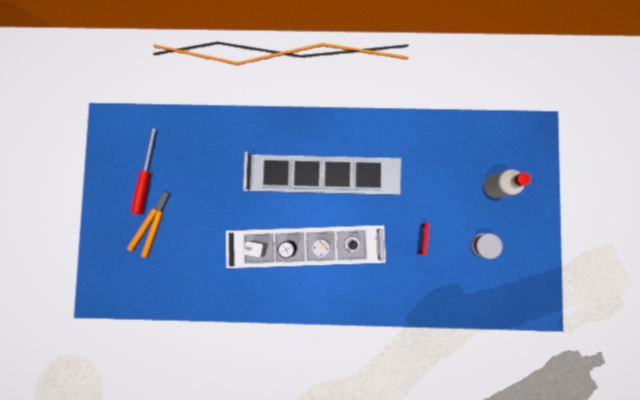

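View pics/side0.png

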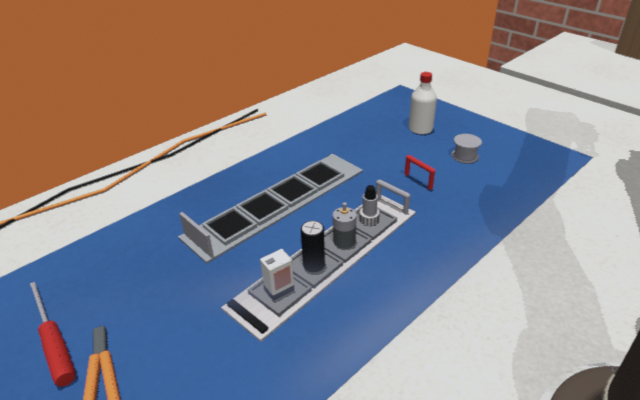

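The top view shows the rack at (245–400, 155–193) with the stop at its left end, x≈247. The carrier is at (228–385, 228–268), with the grey handle at its right end (380, 245) and the black strip on the left. The red arch at (424, 240) is the decoy. The order from the handle is connector (352, 244), motor (320, 248), capacitor (287, 249), relay (256, 249).

```bash
cat > h.py <<'E'
import cv2,numpy as np
from cell import env,optics
def cal(n):
    c=optics.get_calibration(n); return c,cv2.Rodrigues(c["rvec"])[0],c["tvec"].reshape(3)
def ray(n,uv,z):
    c,R,t=cal(n); uv=np.atleast_2d(uv); o=-R.T@t
    d=np.c_[(uv[:,0]-c["cx"])/c["fx"],(uv[:,1]-c["cy"])/c["fy"],np.ones(len(uv))]@R
    return o+d*((z-o[2])/d[:,2])[:,None]
def cloud(n,d):
    c,R,t=cal(n); v,u=np.indices(d.shape)
    P=np.stack([(u-c["cx"])/c["fx"]*d,(v-c["cy"])/c["fy"]*d,d],-1)
    return (P-t)@R
E
python3 - <<'E'
from h import *
p=cv2.imread("pics/top0.png");d=np.load("top0.npy")
m=((p.max(2)<60)).astype(np.uint8); m[:150]=0;m[200:]=0;m[:,:258]=0;m[:,390:]=0
for c in cv2.findContours(m,0,2)[0]:
    if cv2.contourArea(c)>100:
        r=cv2.minAreaRect(c);print("pocket",r,ray("top",r[0],.009).round(4))
for n in("top","side"):
    d=np.load(n+"0.npy");W=cloud(n,d)
    hp=(W[...,2]>.035)&(W[...,2]<.1)&(d>0)
    k,l,s,ce=cv2.connectedComponentsWithStats(hp.astype(np.uint8))
    for i in range(1,k):
        if s[i,4]<20: continue
        P=W[l==i];zt=np.percentile(P[:,2],95);T=P[P[:,2]>zt-.006]
        r=cv2.minAreaRect(P[:,:2].astype(np.float32))
        print(n,ce[i].round(0),s[i,4],"ztop",zt.round(4),"top c",T.mean(0).round(4),"rng",P.min(0).round(3),P.max(0).round(3),"rect",np.round(r[1],3),round(r[2],1))
# trays
from math import degrees
t=p[215:285,215:400];cv2.imwrite("pics/c1.png",cv2.resize(t,None,fx=4,fy=4,interpolation=2))
s=cv2.imread("pics/side0.png")[165:340,215:425];cv2.imwrite("pics/c2.png",cv2.resize(s,None,fx=3.4,fy=3.4,interpolation=2))
E
```

```text
pocket ((273.0, 172.0), (20.0, 16.0), 90.0) [[0.6415 0.1046 0.009 ]]
top [245. 170.] 154 ztop 0.0521 top c [0.6392 0.16   0.05  ] rng [0.6   0.157 0.035] [0.679 0.164 0.053] rect [0.079 0.007] 0.0
top [504. 184.] 580 ztop 0.0974 top c [ 0.6181 -0.3943  0.0951] rng [ 0.594 -0.425  0.035] [ 0.646 -0.375  0.1  ] rect [0.053 0.044] 21.0
top [425. 239.] 152 ztop 0.0478 top c [ 0.4984 -0.2332  0.0451] rng [ 0.465 -0.241  0.035] [ 0.532 -0.227  0.051] rect [0.01  0.068] 84.3
top [380. 244.] 149 ztop 0.048 top c [ 0.4826 -0.1383  0.0454] rng [ 0.45  -0.145  0.039] [ 0.517 -0.132  0.049] rect [0.067 0.01 ] 3.7
top [489. 246.] 472 ztop 0.0393 top c [ 0.4856 -0.3731  0.0372] rng [ 0.46  -0.4    0.035] [ 0.512 -0.347  0.041] rect [0.052 0.053] 0.0
top [320. 248.] 241 ztop 0.0705 top c [ 0.4747 -0.0094  0.0668] rng [ 0.457 -0.026  0.043] [0.493 0.008 0.082] rect [0.036 0.034] 2.1
top [352. 245.] 111 ztop 0.0785 top c [ 0.4822 -0.077   0.0767] rng [ 0.471 -0.089  0.036] [ 0.494 -0.065  0.08 ] rect [0.024 0.023] 46.7
top [254. 249.] 279 ztop 0.0738 top c [0.4688 0.1324 0.0713] rng [0.453 0.113 0.03
[... 1103 characters left out ...]
93 -0.063  0.079] rect [0.024 0.02 ] 41.7
side [345. 221.] 653 ztop 0.0709 top c [ 0.4727 -0.0075  0.0679] rng [ 0.454 -0.027  0.035] [0.491 0.012 0.083] rect [0.036 0.038] 41.3
side [195. 227.] 311 ztop 0.0522 top c [0.6368 0.162  0.0504] rng [0.597 0.158 0.035] [0.68  0.165 0.054] rect [0.007 0.083] 89.6
side [313. 240.] 854 ztop 0.0853 top c [0.4671 0.0652 0.084 ] rng [0.451 0.046 0.035] [0.487 0.082 0.087] rect [0.034 0.035] 24.4
side [277. 268.] 929 ztop 0.0734 top c [0.4658 0.1353 0.0719] rng [0.451 0.116 0.035] [0.485 0.154 0.075] rect [0.036 0.03 ] 82.0
side [610. 389.] 284 ztop 0.0992 top c [0.0615 0.0289 0.0973] rng [ 0.055 -0.015  0.035] [0.071 0.041 0.1  ] rect [0.008 0.058] 13.8
```

View pics/c1.png

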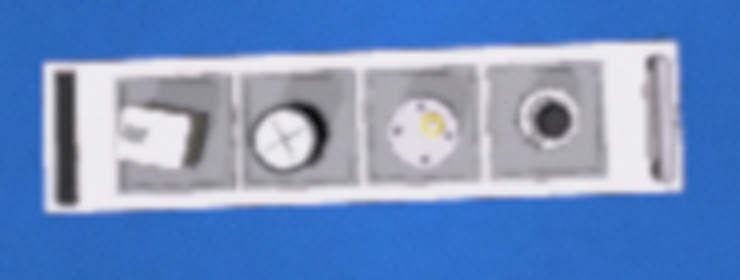

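View pics/c2.png

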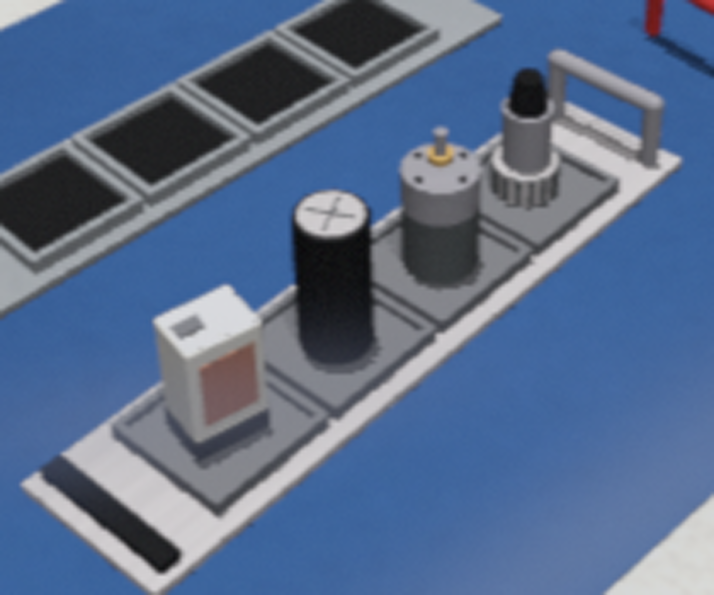

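```bash
python3 - <<'E'
from h import *
p=cv2.imread("pics/top0.png")
for n,(a,b,c,e) in {"top":(150,200,255,392),"side":(150,255,195,360)}.items():
    p=cv2.imread(f"pics/{n}0.png")
    m=np.zeros(p.shape[:2],np.uint8); m[a:b,c:e]=(p.max(2)<75)[a:b,c:e]
    for k in cv2.findContours(m,0,2)[0]:
        A=cv2.contourArea(k)
        if A>150:
            M=cv2.moments(k);uv=[M["m10"]/A,M["m01"]/A];print(n,np.round(uv),A,ray(n,uv,.0095).round(4))
E
python3 -m creep '[[0,0,0,0,0,-0.0416],[0,0,0,0,0,-0.0416],[0,0,0,0,0,-0.0416],[0,0,0,0,0,-0.0416],[0,0,0,0,0,-0.0416],[0,0,0,0,0,-0.0416],[0,0,0,0,0,-0.0416],[0,0,0,0,0,-0.0416],[0,0,0,0,0,-0.0416]]' 1 40
```

```text
top [368. 174.] 463.0 [[ 0.6403 -0.1127  0.0095]]
top [337. 174.] 448.5 [[ 0.6408 -0.0427  0.0095]]
top [306. 173.] 455.0 [[0.6411 0.0277 0.0095]]
top [275. 172.] 463.0 [[0.6412 0.0988 0.0095]]
side [313. 244.] 443.5 [[0.5058 0.0323 0.0095]]
side [344. 238.] 347.0 [[ 0.4793 -0.0125  0.0095]]
side [229. 224.] 586.5 [[0.6428 0.0979 0.0095]]
side [262. 206.] 503.0 [[0.6424 0.0276 0.0095]]
side [292. 189.] 437.5 [[ 0.6424 -0.0429  0.0095]]
side [320. 174.] 375.5 [[ 0.6422 -0.1134  0.0095]]
t: 1.0
position: [0.2397, -0.5769, 0.2388]
tool_rot: [-180.0, -0.1, 90.3]
force: [-0.7, -0.8, 0.2]
gripper_width: 1.001
grasp_force: 0.0
```

The four pockets are at x≈0.6415 with y = 0.098, 0.0275, −0.043 and −0.113. The two views agree.

```bash
python3 -m creep '[[0.93,0.446,0,0,0,0],[0.93,0.446,0,0,0,0],[0.93,0.446,0,0,0,0],[0.93,0.446,0,0,0,0],[0.93,0.446,0,0,0,0],[0.93,0.446,0,0,0,0],[0.93,0.446,0,0,0,0],[0.93,0.446,0,0,0,0],[0.93,0.446,0,0,0,0],[0.93,0.446,0,0,0,0],[0.93,0.446,0,0,0,0],[0.93,0.446,0,0,0,0]]' && python3 -m creep '[[0.93,0.446,0,0,0,0],[0.93,0.446,0,0,0,0],[0.93,0.446,0,0,0,0],[0.93,0.446,0,0,0,0],[0.93,0.446,0,0,0,0],[0.93,0.446,0,0,0,0],[0,0,1,0,0,0],[0,0,1,0,0,0],[0,0,1,0,0,0],[0,0,0,0,0,0]]'
```

```text
t: 2.2
position: [0.4008, -0.2413, 0.2391]
tool_rot: [-180.0, -0.0, 89.9]
force: [0.3, 0.5, 0.5]
gripper_width: 1.002
grasp_force: 0.0
t: 3.2
position: [0.4783, -0.0749, 0.1459]
tool_rot: [-179.6, -0.1, 90.0]
force: [-0.2, -0.5, 0.0]
gripper_width: 0.995
grasp_force: 0.0
```

```bash
python3 -m creep '[[-0.03,0.1,0.89,0,0,0],[0,0,0.89,0,0,0],[0,0,0.89,0,0,0],[0,0,0.89,0,0,0],[0,0,0,0,0,0],[0,0,0,0,0,0]]' 1 40; python3 -m creep '[[0,0,0,0,0,0],[0,0,0,0,0,0],[0,0,0,0,0,0],[0,0,0,0,0,0],[0,0,0,0,0,0],[0,0,0,0,0,0],[0,0,0,0,0,0],[0,0,0,0,0,0]]' 0 40
```

```text
t: 3.8
position: [0.4846, -0.076, 0.0435]
tool_rot: [180.0, 0.0, 90.0]
force: [-0.2, 0.4, 0.2]
gripper_width: 1.002
grasp_force: 0.0
t: 4.6
position: [0.4842, -0.0762, 0.0431]
tool_rot: [180.0, 0.0, 89.9]
force: [-2.2, -0.9, 6.8]
gripper_width: 0.28
grasp_force: 38.8
```

```bash
python3 -m creep '[[0,0,-0.3,0,0,0],[0,0,-0.7,0,0,0],[0,0,-1,0,0,0],[0,0,-1,0,0,0],[0,0,-1,0,0,0],[0,0,0,0,0,0]]'; python3 -m creep '[[0.36,0.33,0,0,0,0],[0.725,0.654,0,0,0,0],[0.725,0.654,0,0,0,0],[0.725,0.654,0,0,0,0],[0.725,0.654,0,0,0,0],[0.725,0.654,0,0,0,0],[0.725,0.654,0,0,0,0],[0.725,0.654,0,0,0,0],[0.36,0.33,0,0,0,0],[0,0,0,0,0,0],[0,0,0,0,0,0]]'
python3 - <<'E'
from h import *
for n in("side",):
    p,d=optics.capture(n);cv2.imwrite("pics/s1.png",p[60:360,100:500])
print(env.sense()["position"])
E
```

```text
t: 5.2
position: [0.4862, -0.076, 0.1666]
tool_rot: [179.6, 0.1, 90.0]
force: [0.4, 0.2, -1.8]
gripper_width: 0.279
grasp_force: 39.5
t: 6.3
position: [0.6405, 0.0984, 0.1608]
tool_rot: [-179.8, 0.0, 90.0]
force: [0.4, 0.4, -0.9]
gripper_width: 0.28
grasp_force: 39.5
[0.64042278 0.09748901 0.16111461]
```

View pics/s1.png

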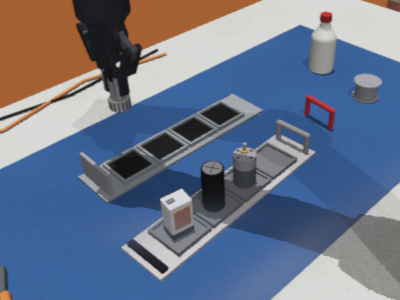

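The connector hangs upright from the gripper at (120, 103), above the stop end of the rack.

```bash
python3 -m creep '[[0,0.03,0.9,0,0,0],[0,0,0.9,0,0,0],[0,0,0.9,0,0,0],[0,0,0.8,0,0,0],[0,0,0.3,0,0,0],[0,0,0,0,0,0],[0,0,0,0,0,0]]'
```

```text
t: 7.05
position: [0.6427, 0.0975, 0.0495]
tool_rot: [179.9, -0.0, 89.9]
force: [0.9, 0.1, -0.2]
gripper_width: 0.275
grasp_force: 39.5
```

```bash
python3 -m creep '[[0,0,0.1,0,0,0],[0,0,0.1,0,0,0],[0,0,0,0,0,0],[0,0,0,0,0,0]]'
```

```text
t: 7.45
position: [0.6423, 0.0977, 0.0427]
tool_rot: [180.0, 0.0, 90.0]
force: [-0.8, 0.4, -1.5]
gripper_width: 0.279
grasp_force: 39.5
```

```bash
python3 -m creep '[[0,0,0,0,0,0],[0,0,0,0,0,0],[0,0,0,0,0,0],[0,0,0,0,0,0],[0,0,0,0,0,0],[0,0,-0.3,0,0,0],[0,0,-1,0,0,0],[0,0,-1,0,0,0],[0,0,-1,0,0,0],[0,0,-0.5,0,0,0]]' 1; python3 -m creep '[[-0.6,-0.95,0,0,0,0],[-0.6,-0.95,0,0,0,0],[-0.6,-0.95,0,0,0,0],[-0.6,-0.95,0,0,0,0],[-0.6,-0.95,0,0,0,0],[-0.53,-0.88,0,0,0,0],[0,0,0.7,0,0,0],[0,0,0,0,0,0],[0,0,0,0,0,0]]'
```

```text
t: 8.45
position: [0.6434, 0.0982, 0.16]
tool_rot: [179.8, -0.0, 90.0]
force: [-0.1, -0.0, 0.2]
gripper_width: 0.999
grasp_force: 0.0
t: 9.35
position: [0.4734, -0.0078, 0.1357]
tool_rot: [-180.0, -0.0, 90.0]
force: [-0.7, -0.1, 0.4]
gripper_width: 1.0
grasp_force: 0.0
```

Next I descend 0.101 m (3.37 units) and grip.

```bash
python3 -m creep '[[0,0,0.95,0,0,0],[0,0,0.95,0,0,0],[0,0,0.95,0,0,0],[0,0,0.55,0,0,0],[0,0,0,0,0,0],[0,0,0,0,0,0]]'; python3 -m creep '[[0,0,0,0,0,0],[0,0,0,0,0,0],[0,0,0,0,0,0],[0,0,0,0,0,0],[0,0,0,0,0,0],[0,0,0,0,0,0],[0,0,0,0,0,0]]' 0 60
```

```text
t: 9.95
position: [0.474, -0.0073, 0.034]
tool_rot: [180.0, -0.0, 90.0]
force: [0.4, -0.5, 0.4]
gripper_width: 1.002
grasp_force: 0.0
t: 10.65
position: [0.4739, -0.0082, 0.0344]
tool_rot: [179.9, 0.0, 89.9]
force: [-1.5, -0.8, 8.1]
gripper_width: 0.418
grasp_force: 59.1
```

```bash
python3 -m creep '[[0,0,-0.3,0,0,0],[0,0,-0.7,0,0,0],[0,0,-1,0,0,0],[0,0,-1,0,0,0],[0,0,-1,0,0,0],[0,0,0,0,0,0]]'; python3 -m creep '[[0.08,0.4,0,0,0,0],[0.17,0.8,0,0,0,0],[0.17,0.8,0,0,0,0],[0.17,0.8,0,0,0,0],[0.17,0.8,0,0,0,0],[0.17,0.8,0,0,0,0],[0.17,0.8,0,0,0,0],[0.08,0.38,0,0,0,0],[0,0,0,0,0,0],[0,0,0,0,0,0]]'; python3 -m creep '[[0,0,0.9,0,0,0],[0,0,0.9,0,0,0],[0,0,0.9,0,0,0],[0,0,0.7,0,0,0],[0,0,0.3,0,0,0],[0,0,0,0,0,0],[0,0,0,0,0,0]]'
```

```text
t: 11.25
position: [0.4752, -0.0079, 0.1573]
tool_rot: [179.6, 0.0, 90.0]
force: [0.1, -0.3, -2.3]
gripper_width: 0.419
grasp_force: 60.5
t: 12.25
position: [0.6397, 0.0274, 0.1514]
tool_rot: [-179.8, 0.0, 90.0]
force: [0.1, -0.2, -4.4]
gripper_width: 0.421
grasp_force: 60.6
t: 12.95
position: [0.6409, 0.0272, 0.0433]
tool_rot: [180.0, -0.0, 90.0]
force: [0.5, 0.6, -2.3]
gripper_width: 0.419
grasp_force: 60.6
```

Another 9.5 mm down. I will check the seating force before releasing.

```bash
python3 -m creep '[[0,0,0.16,0,0,0],[0,0,0.16,0,0,0],[0,0,0,0,0,0],[0,0,0,0,0,0]]'
```

```text
t: 13.35
position: [0.6414, 0.0272, 0.0336]
tool_rot: [179.9, 0.0, 89.9]
force: [0.7, -0.5, 0.8]
gripper_width: 0.418
grasp_force: 60.7
```

```bash
python3 -m creep '[[0,0,0,0,0,0],[0,0,0,0,0,0],[0,0,0,0,0,0],[0,0,0,0,0,0],[0,0,0,0,0,0],[0,0,-0.3,0,0,0],[0,0,-1,0,0,0],[0,0,-1,0,0,0],[0,0,-1,0,0,0],[0,0,-0.5,0,0,0]]' 1; python3 -m creep '[[0.2,-0.95,0,0,0,0],[0.2,-0.95,0,0,0,0],[0.2,-0.95,0,0,0,0],[0.2,-0.95,0,0,0,0],[0.2,-0.95,0,0,0,0],[0.2,-0.98,0,0,0,0],[0,0,0,0,0,0],[0,0,0,0,0,0]]'
python3 - <<'E'
from h import *
p,d=optics.capture("side");cv2.imwrite("pics/s2.png",p[60:360,100:500])
E
```

```text
t: 14.35
position: [0.6419, 0.0276, 0.1504]
tool_rot: [179.8, -0.0, 90.0]
force: [-0.3, 0.9, 0.8]
gripper_width: 1.001
grasp_force: 0.0
t: 15.15
position: [0.4689, 0.0632, 0.1472]
tool_rot: [179.9, 0.0, 90.0]
force: [0.4, -0.9, -0.4]
gripper_width: 1.0
grasp_force: 0.0
```

View pics/s2.png

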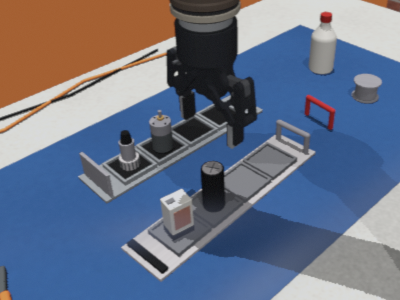

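The connector (128, 152) and motor (160, 133) stand upright in pockets 1 and 2. The capacitor is next.

```bash
python3 -m creep '[[0,0,1,0,0,0],[0,0,1,0,0,0],[0,0,1,0,0,0],[0,0,0.7,0,0,0],[0,0,0,0,0,0],[0,0,0,0,0,0]]'; python3 -m creep '[[0,0,0,0,0,0],[0,0,0,0,0,0],[0,0,0,0,0,0],[0,0,0,0,0,0],[0,0,0,0,0,0],[0,0,0,0,0,0],[0,0,0,0,0,0]]' 0 40
```

```text
t: 15.8
position: [0.4694, 0.0635, 0.0358]
tool_rot: [-180.0, -0.0, 90.0]
force: [0.1, -0.2, -0.8]
gripper_width: 1.0
grasp_force: 0.0
t: 16.5
position: [0.4694, 0.0632, 0.0368]
tool_rot: [179.9, 0.0, 89.9]
force: [0.0, -1.3, 6.4]
gripper_width: 0.403
grasp_force: 39.2
```

```bash
python3 -m creep '[[0,0,-0.3,0,0,0],[0,0,-0.7,0,0,0],[0,0,-1,0,0,0],[0,0,-1,0,0,0],[0,0,-1,0,0,0],[0,0,0,0,0,0]]'; python3 -m creep '[[-0.25,0.41,0,0,0,0],[-0.505,0.82,0,0,0,0],[-0.505,0.82,0,0,0,0],[-0.505,0.82,0,0,0,0],[-0.505,0.82,0,0,0,0],[-0.505,0.82,0,0,0,0],[-0.505,0.82,0,0,0,0],[-0.25,0.41,0,0,0,0],[0,0,0,0,0,0],[0,0,0,0,0,0]]'; python3 -m creep '[[0,0,0.9,0,0,0],[0,0,0.9,0,0,0],[0,0,0.9,0,0,0],[0,0,0.7,0,0,0],[0,0,0.4,0,0,0],[0,0,0,0,0,0],[0,0,0,0,0,0]]'
```

```text
t: 17.1
position: [0.4708, 0.0639, 0.16]
tool_rot: [179.6, -0.0, 90.0]
force: [0.4, -0.6, -0.5]
gripper_width: 0.4
grasp_force: 40.1
t: 18.1
position: [0.6401, -0.0429, 0.1542]
tool_rot: [-179.8, -0.0, 89.9]
force: [0.1, 1.0, -0.3]
gripper_width: 0.401
grasp_force: 40.1
t: 18.8
position: [0.641, -0.0423, 0.0425]
tool_rot: [180.0, -0.0, 90.0]
force: [0.3, -0.6, -0.6]
gripper_width: 0.402
grasp_force: 40.1
```

Target height is 0.0358, so 6.5 mm further down. Then release, rise, and go to the relay with the turn.

```bash
python3 -m creep '[[0,0,0.11,0,0,0],[0,0,0.11,0,0,0],[0,0,0,0,0,0],[0,0,0,0,0,0]]'; python3 -m creep '[[0,0,0,0,0,0],[0,0,0,0,0,0],[0,0,0,0,0,0],[0,0,0,0,0,0],[0,0,0,0,0,0],[0,0,-0.3,0,0,0],[0,0,-1,0,0,0],[0,0,-1,0,0,0],[0,0,-1,0,0,0],[0,0,-0.5,0,0,0]]' 1
```

```text
t: 19.2
position: [0.6414, -0.0428, 0.0359]
tool_rot: [179.9, 0.0, 90.0]
force: [0.7, 0.0, 1.5]
gripper_width: 0.402
grasp_force: 40.2
t: 20.2
position: [0.6422, -0.0424, 0.1528]
tool_rot: [179.8, 0.0, 90.0]
force: [-0.0, 0.9, 0.5]
gripper_width: 0.994
grasp_force: 0.0
```

```bash
python3 -m creep '[[0.84,-0.83,0,0,0,0],[0.84,-0.83,0,0,0,0],[0.84,-0.83,0,0,0,0],[0.84,-0.83,0,0,0,0],[0.84,-0.83,0,0,0,0],[0.84,-0.83,0,0,0,0],[0.84,-0.83,0,0,0,0],[0,0,0,0,0,0.024],[0,0,0,0,0,0.023],[0,0,0,0,0,0],[0,0,0,0,0,0]]'
python3 - <<'E'
from h import *
p,d=optics.capture("side");cv2.imwrite("pics/s3.png",p[60:360,100:500])
E
```

```text
t: 21.3
position: [0.4667, 0.1337, 0.1492]
tool_rot: [-180.0, 0.0, 81.6]
force: [-0.2, 1.0, 0.6]
gripper_width: 1.0
grasp_force: 0.0
```

View pics/s3.png

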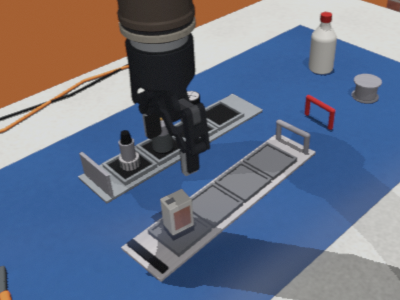

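The relay is alone on the carrier at (178, 213), under the gripper.

```bash
python3 -m creep '[[0,0,1,0,0,0],[0,0,1,0,0,0],[0,0,1,0,0,0],[0,0,0.84,0,0,0],[0,0,0,0,0,0],[0,0,0,0,0,0]]'; python3 -m creep '[[0,0,0,0,0,0],[0,0,0,0,0,0],[0,0,0,0,0,0],[0,0,0,0,0,0],[0,0,0,0,0,0],[0,0,0,0,0,0],[0,0,0,0,0,0],[0,0,0,0,0,0]]' 0 40; python3 -m creep '[[0,0,-0.3,0,0,0],[0,0,-0.7,0,0,0],[0,0,-1,0,0,0],[0,0,-1,0,0,0],[0,0,-1,0,0,0],[0,0,0,0,0,-0.023],[0,0,0,0,0,-0.024],[0,0,0,0,0,0]]'
```

```text
t: 21.95
position: [0.4666, 0.1339, 0.0342]
tool_rot: [-179.9, 0.0, 81.5]
force: [-1.1, 0.1, -0.0]
gripper_width: 1.0
grasp_force: 0.0
t: 22.75
position: [0.4673, 0.1338, 0.0349]
tool_rot: [179.9, -0.0, 81.5]
force: [-1.5, -0.9, 6.1]
gripper_width: 0.322
grasp_force: 39.4
t: 23.55
position: [0.4666, 0.1337, 0.1548]
tool_rot: [180.0, 0.0, 90.0]
force: [-0.2, -0.5, -1.1]
gripper_width: 0.322
grasp_force: 39.6
```

```bash
python3 -m creep '[[-0.41,0.29,0,0,0,0],[-0.823,0.583,0,0,0,0],[-0.823,0.583,0,0,0,0],[-0.823,0.583,0,0,0,0],[-0.823,0.583,0,0,0,0],[-0.823,0.583,0,0,0,0],[-0.823,0.583,0,0,0,0],[-0.823,0.583,0,0,0,0],[-0.823,0.583,0,0,0,0],[-0.823,0.583,0,0,0,0],[-0.41,0.29,0,0,0,0],[0,0,0,0,0,0]]'; python3 -m creep '[[0,0,0,0,0,0],[0,0,0.9,0,0,0],[0,0,0.9,0,0,0],[0,0,0.9,0,0,0],[0,0,0.7,0,0,0],[0,0,0.3,0,0,0],[0,0,0,0,0,0],[0,0,0,0,0,0]]'
```

```text
t: 24.75
position: [0.6417, -0.1162, 0.1532]
tool_rot: [-179.9, 0.0, 89.7]
force: [-0.1, 0.6, 0.1]
gripper_width: 0.325
grasp_force: 39.6
t: 25.55
position: [0.6419, -0.1124, 0.0442]
tool_rot: [179.9, -0.0, 90.0]
force: [0.7, -0.3, -1.1]
gripper_width: 0.323
grasp_force: 39.6
```

Target height is 0.034, so 10 mm further down.

```bash
python3 -m creep '[[0,0,0.17,0,0,0],[0,0,0.17,0,0,0],[0,0,0,0,0,0],[0,0,0,0,0,0]]'; python3 -m creep '[[0,0,0,0,0,0],[0,0,0,0,0,0],[0,0,0,0,0,0],[0,0,0,0,0,0],[0,0,0,0,0,0],[0,0,-0.3,0,0,0],[0,0,-1,0,0,0],[0,0,-1,0,0,0],[0,0,-1,0,0,0],[0,0,-0.5,0,0,0]]' 1;python3 -m creep '[[0,-1,0,0,0,0],[0,-1,0,0,0,0],[0,-1,0,0,0,0],[0,-1,0,0,0,0],[0,-1,0,0,0,0],[-1,-1,0,0,0,0],[-1,0,0,0,0,0],[-1,0,0,0,0,0],[-1,0,0,0,0,0],[-1,0,0,0,0,0],[0,0,0,0,0,0],[0,0,0,0,0,0]]'
python3 - <<'E'
from h import *
p,d=optics.capture("side");cv2.imwrite("pics/s4.png",p[60:360,100:500])
for n in("top","side"):
    p,d=optics.capture(n);W=cloud(n,d)
    hp=(W[...,2]>.035)&(W[...,2]<.1)&(d>0)&(abs(W[...,0]-.64)<.05)&(W[...,1]>-.2)&(W[...,1]<.14)
    k,l,s,ce=cv2.connectedComponentsWithStats(hp.astype(np.uint8))
    for i in range(1,k):
        if s[i,4]>20: P=W[l==i];print(n,((P.min(0)+P.max(0))/2)[:2].round(4),np.percentile(P[:,2],95).round(4))
E
```

```text
t: 25.95
position: [0.6422, -0.1132, 0.0338]
tool_rot: [179.9, 0.0, 89.9]
force: [0.3, 0.9, 4.7]
gripper_width: 0.321
grasp_force: 40.1
t: 26.95
position: [0.6426, -0.113, 0.1504]
tool_rot: [179.8, 0.0, 90.0]
force: [0.3, -0.5, 0.5]
gripper_width: 1.0
grasp_force: 0.0
t: 28.15
position: [0.4608, -0.2632, 0.1466]
tool_rot: [-180.0, -0.0, 89.9]
force: [-0.3, 0.1, -0.5]
gripper_width: 0.998
grasp_force: 0.0
top [0.641  0.0264] 0.069
top [ 0.6404 -0.0438] 0.0847
top [0.6416 0.0962] 0.0776
top [ 0.6416 -0.1129] 0.0725
side [ 0.6399 -0.1124] 0.0723
side [ 0.6395 -0.0418] 0.0846
side [0.6396 0.0276] 0.0702
side [0.6388 0.0976] 0.0773
```

View pics/s4.png

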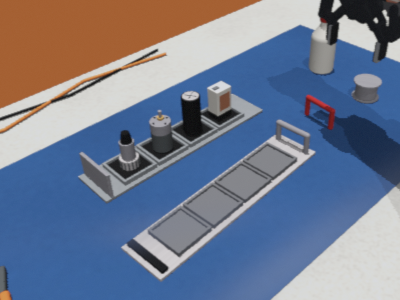

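All four parts stand upright in their pockets: connector (128, 150), motor (160, 133), capacitor (191, 115) and relay (220, 100). The arm is clear of everything.

```bash
python3 -c "
from cell import env; print(env.close_job())"
```

```text
the job is handed in; nothing more can be done
None
```

I moved all four parts into the rack in order from the stop (connector, motor, capacitor, relay), standing upright and within about 3 mm of the pocket centres, and handed the job in at about 28 s; no verdict was returned.

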